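# Push the grill's drip tray home and slide the landing board up to it

## Robot

A 6-joint arm with a two-finger parallel gripper is mounted at the origin on a cart in front of the work surface, level with it; the furniture and walls round the work are solid. World frame = base frame: x ahead of the robot, y to its left, z up, the work surface at z = 0. Lengths are in m, angles in degrees, forces in N, time in s.
With the tool pointing down it reaches from about 0.4 to 0.825 m from the base axis. Payload 7 kg.
Tool frame: the origin (TCP) lies midway between the tips of the shut fingers; the grasp point (between the pads) lies robot.grip_depth behind it (robot.grip_depth is the distance from the TCP to the grasp point, in m); z points along the fingers, y is the line along which they close (so a half turn about z gives the same grasp; the last joint's range is limited). The gripper opens to 88 mm and grips with 3 to 60 N. Pads are 19 mm wide; open, the fingers measure 130 mm over their backs; the gripper's body (78 mm by 193 mm) begins 47 mm behind the grasp point.
Start: joints at [91.106, 20.546, 0.682, 0, -70.136, -16.507], TCP at [0.179, 0.651, 0.227] pointing down, gripper open.
Joint ranges: [-176.03, 176.03], [-82.01, 121.73], [-58.28, 71.71], [-173.87, 95.51], [-174.79, -0.11], [-173.66, 173.66]. Speed limits (degrees/s): [136.94, 136.94, 172.46, 180, 180, 180].

## Interface

Orientations are given as [roll, pitch, yaw] about the fixed x, y, z axes, in that order (R = Rz(yaw) Ry(pitch) Rx(roll)).
In Python, from bench import robot, imaging gives the robot as it stands.
- The arm moves only by the tool drive_tool, never from a script. Its argument "plan" is a list that holds one entry, the list of rows, each a list of 7 numbers: the turn, a rotation vector about the tool's x, y, z in units of 10 degrees (1.0 is 10 degrees), then the shift along the tool's x, y, z in units of 60 mm (1.0 is 60 mm), then the finger opening in mm, from 0 to 87.6. A call has 1 to 8 rows; each row is the pose to reach, as a shift and turn from the pose commanded when the call began, along the tool's axes at that moment; what a row does not reach only later rows make up. A row lasts 1/8 s, in which the tool goes at most 62.5 mm and 10.7 degrees, less where a joint would pass 70% of its speed; a pose out of reach is approached as far as the arm can. A call with a gripper value outside its range is refused whole. The fingers move at their own pace and stop on an object; the grip force is fixed at half the most. Time passes only in rows, so rows that repeat a pose let the fingers close. It gives the time, the measured TCP pose, the force, the opening and the grip force at its end, in the units of the state.
- robot.state(): the state, without advancing time (a new reading comes with each control period).
- imaging.get_image(name): name is "scene" or "top" or "wrist"; returns a dict with "img" (480x640x3 uint8, red, green, blue), "mtx" (3x3 intrinsics, pixels), "extrinsics" (4x4, takes a point from camera to world coordinates); the wrist camera has in their place "T_tool_cam" (4x4, takes a point from camera to tool coordinates, whose origin is the TCP and whose axes are the flange's). Camera axes: x right, y down, z forward; pixel columns grow to the right and rows downward; lengths in m; the calibration is good to about 2 mm. A picture is of the moment at which its call begins: read the wrist's pose just before it. There is no depth.
- robot.job_done(): hands the job in; it is judged then, once.
Trained networks look in the newest picture that a camera, given by its name, has taken for a name from the list of things; names that differ only in an ending like _2 or _b are one class to them, and where a whole thing is asked for, a point or a joint stands for the part that bears it (a point fixed in the world has none). Each returns a list of dicts, best first, with "confidence" (0 to 1); they miss things now and then, are a little off and sometimes report something else, mostly with a low value. They report only what shows in the picture. A call takes as long as a camera call. They do not tell look-alikes from the thing itself.
- imaging.regions_of(camera, target): "region" (480x640 bool, what is visible of it) and "at" ([row, column] as shares, 0 to 1, of the picture: columns of its width, rows of its height, amid what is visible of it).
- imaging.spot_point(camera, target): "at" ([row, column] as shares, 0 to 1, of the picture: columns of its width, rows of its height: a listed point, or the origin of a listed thing).
The state is a dict: "clock": time; "joint_pos": joint angles; "dq": joint speeds; "effort": joint torques, N m; "ee_pos": TCP position; "ee_rot": TCP orientation; "force": force on the tool from outside, world axes, zero at the start; "torque": the same for the moment, N m; "grip_width": finger opening in m; "finger_force": force on a finger pad.
Only numpy, scipy, OpenCV 4.12 (cv2) and the standard library are available. Lean on these libraries where they do the work, as an engineer would, in place of code of your own. Each camera call takes 0.05 s, during which the arm holds its last target. There are 200 camera calls.

## Task

Make the contact grill ready for toasting: with the fingertips push its drip tray fully home, then slide the wooden board, with the tomato and the garlic staying on it, over the table until its long side lies flush against the front of the grill, centred on the drip tray. Only push: do not lift or tip the board or pick up anything, and leave the other things on the table where they are.

Things in the scene. Friction and masses are not known exactly. Their poses are not given: they have to be found in the camera images.
- grill_front (a point): point on the front face of the black and steel contact grill (fast on the table, lid up), 15 mm up, at the middle of the drip tray's width; x into the grill, square to its front, y to the left along the front, z up. The flat front spans y -191 to +110 mm and begins 13 mm above the table. A black knob stands out 21 mm at y -154 to -116 mm, from 17 mm up: the board passes under it
- contact_grill_drip_tray (a joint): how far the steel drip tray is pulled out of the grill's front, in m, along grill_front's -x: 0 = fully home (hard stop), 0.13 = fully out. It slides with about 0.6 N of friction and stays where it is left. Its front panel reaches 82 mm to either side of grill_front
- tray_pull (a point): middle of the outer side of the drip tray's black pull, an upright strip 83 mm wide (along grill_front's y), 12 mm high (27 to 39 mm above the table), 3 mm thick, 19 mm in front of the tray's panel. Moves with the tray; axes as grill_front's. With the tray home it is 19 mm in front of grill_front (x = -19 mm, y = 0). The tray hangs 18 to 42 mm above the table
- board_centre (a point): centre of the wooden chopping board (half-way up, 8 mm above the table), a plain block 150 mm (x) by 220 mm (y) by 16 mm, 0.3 to 0.45 kg, lying on the table before the grill with a tomato and a garlic bulb on it. Its x = +75 mm long side is the one nearer the grill, up to 17 degrees off square. Flush against the grill its centre is at x = -75 mm of grill_front
- board: the same board: origin at the centre of its underside, x across its short measure (towards the grill), y along its long measure, z up.
- tomato_centre (a point): centre of the red tomato standing on the board, about 58 mm across and 62 mm high, 83 g
- garlic_centre (a point): centre of the garlic bulb standing on the board, 60 mm across and 59 mm high, 41 g
- timer: pink and white kitchen timer, 66 mm across, 40 mm high; origin at the centre of its underside; to be left where it is
- tongs: steel tongs lying flat near the table's left edge, 70 x 234 x 20 mm; origin at the centre of its underside; to be left where it is
- spice_red: spice jar with a red lid, 45 mm across, 106 mm tall; origin at the centre of its underside; to be left where it is
Mind the look-alikes: they are no part of the job. Leave any green or purple look-alike of the part that bears garlic_centre alone.

How it is judged:
By the outcome, as a careful person would: the job done as asked, in the order asked, and still so for the second after the job is handed in, with the robot touching nothing.
It also fails if it takes over 64 s, if anything falls off the work surface, if the arm or the gripper's body presses on something with over 40 N, if the wrist force passes 120 N, or if a joint passes its speed limit or range.

## Working session

There is one attempt and no reset: what is moved stays moved. The work goes in short steps, Python scripts to look and compute and a tool call to move; the robot and the scene stay as the last step left them, time stands still between calls to the robot, and variables do not carry over. Pictures are saved under pics/ and viewed, at most 10 in all, crops included, and the job is handed in when it is done.

Besides the shell and the picture viewer there is one more tool, called after ">>>" as name(argument=value, ...), one argument or row to a line, values as JSON. drive_tool: Moves the arm, as the interface text tells. Its arguments: {"type":"object","properties":{"plan":{"type":"array","items":{"type":"array","items":{"type":"array","items":{"type":"number"}}}}},"required":["plan"]}

```bash
mkdir -p pics; ls
cat > h.py <<'E'
import numpy as np, cv2
from bench import robot, imaging
from scipy.spatial.transform import Rotation as R
def ray(im,at):
    K=np.array(im["mtx"]);T=np.array(im["extrinsics"])
    p=np.array([at[1]*640,at[0]*480,1.0])
    d=T[:3,:3]@np.linalg.inv(K)@p
    return T[:3,3],d
def atz(im,at,z):
    o,d=ray(im,at); return o+d*(z-o[2])/d[2]
def save(im,n): cv2.imwrite("pics/"+n,cv2.cvtColor(im["img"],cv2.COLOR_RGB2BGR))
def proj(im,P):
    T=np.linalg.inv(np.array(im["extrinsics"]));c=T[:3,:3]@np.array(P)+T[:3,3];q=np.array(im["mtx"])@c
    return q[:2]/q[2]
E
python3 - <<'E'
from h import *
s=robot.state();print({k:np.round(v,3).tolist() for k,v in s.items()}, robot.grip_depth)
Z={"grill_front":.015,"tray_pull":.033,"board_centre":.008,"board":0,"tomato_centre":.047,"garlic_centre":.045,"timer":0,"tongs":0,"spice_red":0}
for c in("scene","top"):
    im=imaging.get_image(c);save(im,c+"0.png")
    for n,z in Z.items():
        for r in imaging.spot_point(c,n)[:3]:
            print(c,n,round(r["confidence"],2),np.round([r["at"][1]*640,r["at"][0]*480]),np.round(atz(im,r["at"],z),3))
E
```

```text
pics
{'clock': 0.0, 'joint_pos': [91.104, 20.591, 0.631, -0.019, -70.135, -16.506], 'dq': [0.011, 0.047, 0.015, -0.024, 0.024, -0.029], 'effort': [-0.001, -58.271, 29.306, 6.998, 0.007, -0.0], 'ee_pos': [0.179, 0.65, 0.226], 'ee_rot': [179.904, -0.01, -15.409], 'force': [0.244, 0.315, 0.261], 'torque': [-0.018, -0.014, 0.049], 'finger_force': 0.0, 'grip_width': 0.088} 0.0188
scene grill_front 0.62 [370. 240.] [ 0.704 -0.107  0.015]
scene tray_pull 0.6 [353. 237.] [ 0.663 -0.073  0.033]
scene board_centre 0.82 [309. 284.] [ 0.455 -0.091  0.008]
scene board 0.74 [310. 283.] [ 0.463 -0.088  0.   ]
scene tomato_centre 0.8 [305. 261.] [ 0.487 -0.046  0.047]
scene garlic_centre 0.93 [399. 324.] [ 0.519 -0.375  0.045]
scene garlic_centre 0.77 [313. 290.] [ 0.435 -0.135  0.045]
scene garlic_centre 0.69 [199. 227.] [0.347 0.294 0.045]
scene timer 0.53 [335. 202.] [0.755 0.099 0.   ]
scene tongs 0.98 [291. 217.] [0.602 0.153 0.   ]
scene spice_red 0.78 [449. 323.] [ 0.641 -0.456  0.   ]
scene spice_red 0.73 [288. 216.] [0.6   0.164 0.   ]
top grill_front 0.98 [329. 181.] [ 0.722 -0.109  0.015]
top tray_pull 0.68 [313. 204.] [ 0.663 -0.066  0.033]
top board_centre 0.87 [324. 283.] [ 0.463 -0.087  0.008]
top board 0.84 [326. 282.] [ 0.465 -0.092  0.   ]
top board 0.38 [308. 277.] [ 0.479 -0.048  0.   ]
top tomato_centre 0.86 [312. 278.] [ 0.477 -0.059  0.047]
top tomato_centre 0.7 [325. 282.] [ 0.464 -0.089  0.047]
top garlic_centre 0.76 [437. 258.] [ 0.518 -0.368  0.045]
top garlic_centre 0.71 [340. 293.] [ 0.438 -0.127  0.045]
top garlic_centre 0.64 [158. 332.] [0.354 0.323 0.045]
top timer 0.95 [254. 172.] [0.758 0.088 0.   ]
top timer 0.19 [340. 289.] [ 0.446 -0.128  0.   ]
top tongs 0.71 [226. 236.] [0.591 0.161 0.   ]
```

View pics/top0.png

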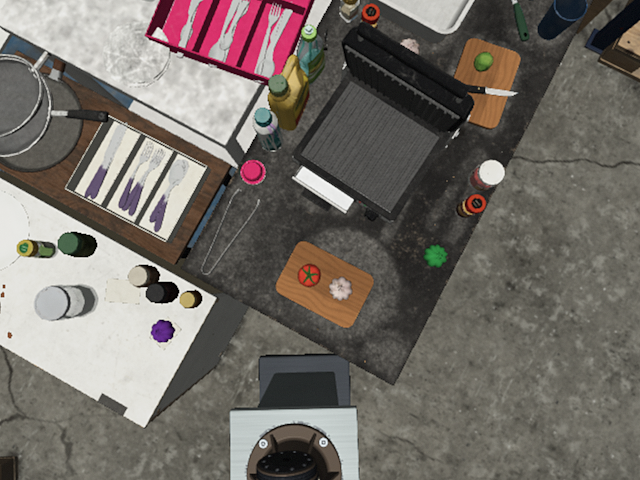

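View pics/scene0.png

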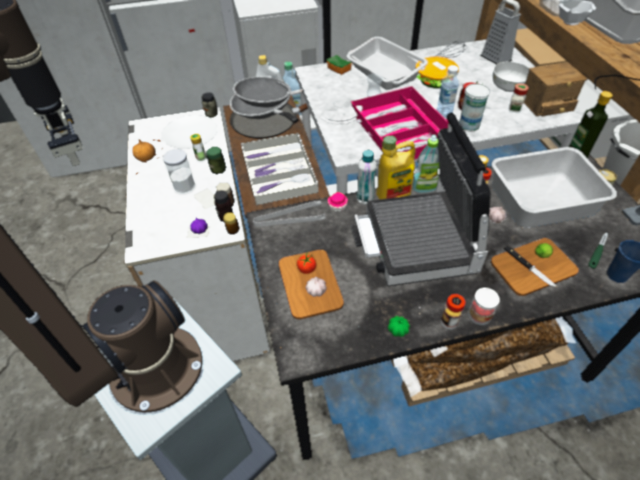

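The top picture shows the board at (325,284) with a red tomato (309,275) and a white garlic (340,289). The grill's tray is pulled out at about (325,188).

Candidates for the garlic are white on the board (340,289), green (436,256) and purple (162,331). I choose the white one. For the board, they are the one before the grill (325,284) and the one with lime and knife (487,85). I choose the first.

Run:
```python
from h import *
print([a for a in dir(robot) if a[0]!='_'])
for c in("top","scene"):
    im=imaging.get_image(c)
    for n,z in(("board",.016),("contact_grill_drip_tray",.042),("tray_pull",.039)):
        for r in imaging.regions_of(c,n)[:2]:
            m=r["region"].astype(np.uint8)
            cs,_=cv2.findContours(m,0,1);k=max(cs,key=len)[:,0,:]
            P=np.array([atz(im,((y+.5)/480,(x+.5)/640),z)[:2] for x,y in k],np.float32)*1000
            (cx,cy),(w,h),a=cv2.minAreaRect(P)
            print(c,n,round(r["confidence"],2),m.sum(),"bbox",k.min(0),k.max(0),"rect c",round(cx),round(cy),"size",round(w),round(h),"ang",round(a,1))
im=imaging.get_image("top");i=cv2.cvtColor(im["img"],cv2.COLOR_RGB2BGR)
cv2.imwrite("pics/crop1.png",cv2.resize(i[140:340,260:460],(600,600),interpolation=cv2.INTER_CUBIC))
```

```text
['Unreachable', 'grip_depth', 'job_done', 'state']
top board 0.94 4348 bbox [276 241] [373 327] rect c 459 -91 size 221 151 ang 60.4
top contact_grill_drip_tray 0.77 1336 bbox [293 167] [353 214] rect c 688 -90 size 160 65 ang 51.2
top tray_pull 0.68 1350 bbox [293 167] [353 214] rect c 687 -89 size 163 63 ang 54.2
scene board 0.68 2633 bbox [279 250] [342 318] rect c 459 -95 size 226 150 ang 60.7
scene contact_grill_drip_tray 0.87 736 bbox [351 215] [379 257] rect c 685 -96 size 174 63 ang 55.8
scene contact_grill_drip_tray 0.42 290 bbox [297 255] [316 272] rect c 486 -54 size 64 56 ang 46.3
scene tray_pull 0.86 770 bbox [351 215] [378 256] rect c 686 -93 size 173 65 ang 55.1
```

View pics/crop1.png

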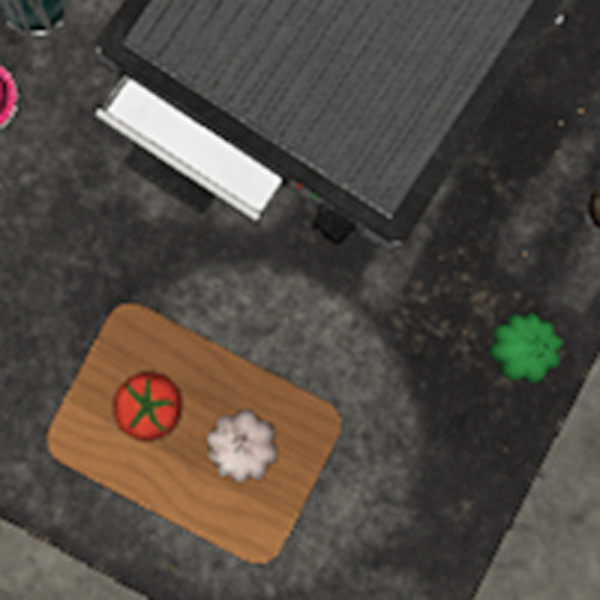

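The crop shows the tomato and white garlic on the near board, and the tray panel edge running from crop (98,112) to (260,218), about 33° off. The green bulb is away on the right.

Run:
```python
from h import *
im=imaging.get_image("top")
f=lambda x,y,z:atz(im,((140+y/3)/480,(260+x/3)/640),z)[:2]*1000
def rep(n,a,b,z):
    A,B=f(*a,z),f(*b,z);d=A-B
    print(n,A.round(),B.round(),"mid",((A+B)/2).round(),"len",np.linalg.norm(d).round(),"yaw x",np.degrees(np.arctan2(d[1],d[0])).round(1)-90)
rep("panel outer",(97,112),(258,219),.042)
rep("panel inner",(104,107),(265,213),.042)
rep("tray/grill",(124,78),(284,181),.04)
rep("grill front edge",(100,50),(392,242),.08)
rep("board front",(125,304),(340,410),.016)
rep("board back",(50,450),(265,562),.016)
T=np.array(im["extrinsics"]);print(T.round(3),np.array(im["mtx"])[0,0])
```

```text
panel outer [730. -15.] [ 635. -148.] mid [683. -82.] len 163.0 yaw x -35.6
panel inner [734. -21.] [ 640. -154.] mid [687. -88.] len 162.0 yaw x -35.4
tray/grill [759. -39.] [ 667. -171.] mid [ 713. -105.] len 161.0 yaw x -34.9
grill front edge [773. -21.] [ 608. -252.] mid [ 691. -137.] len 284.0 yaw x -35.5
board front [570. -34.] [ 475. -213.] mid [ 522. -123.] len 202.0 yaw x -27.9
board back [448.  32.] [ 350. -145.] mid [399. -57.] len 203.0 yaw x -28.799999999999997
[[-0.027 -0.996  0.089  0.476]
 [-1.     0.029  0.012 -0.085]
 [-0.015 -0.089 -0.996  1.177]
 [ 0.     0.     0.     1.   ]] 457.2643411244641
```

```bash
cat >> h.py <<'E'
YG=-35.3; gx=np.array([np.cos(np.radians(YG)),np.sin(np.radians(YG))]); gy=np.array([-gx[1],gx[0]])
GF=np.array([.7137,-.1048])
def G(p): d=np.array(p)[:2]-GF; return np.round(np.array([d@gx,d@gy])*1000)
def W(x,y): return GF+(x*gx+y*gy)/1000
E
python3 - <<'E'
from h import *
for c in("top","scene"):
    im=imaging.get_image(c)
    for n,z in(("tongs",.01),("timer",.04),("spice_red",.1)):
        for r in imaging.regions_of(c,n)[:1]:
            m=r["region"]; ys,xs=np.nonzero(m)
            P=np.array([G(atz(im,((y+.5)/480,(x+.5)/640),z)) for x,y in zip(xs,ys)])
            print(c,n,r["confidence"],"x",P[:,0].min(),P[:,0].max(),"y",P[:,1].min(),P[:,1].max())
            if n=="tongs":
                for lo in range(-420,-80,30):
                    q=P[(P[:,0]>=lo)&(P[:,0]<lo+30)]
                    if len(q):print("  x",lo,"y",q[:,1].min(),q[:,1].max())
for n,p in dict(board=(.459,-.091),tom=(.482,-.054),gar=(.437,-.130)).items(): print(n,G(p))
E
```

```text
top tongs 0.92 x -367.0 -132.0 y 115.0 189.0
  x -390 y 126.0 147.0
  x -360 y 119.0 154.0
  x -330 y 120.0 157.0
  x -300 y 155.0 164.0
  x -270 y 118.0 171.0
  x -240 y 115.0 177.0
  x -210 y 117.0 182.0
  x -180 y 115.0 189.0
  x -150 y 118.0 189.0
top timer 0.86 x -114.0 -51.0 y 137.0 205.0
top spice_red 0.62 x 92.0 164.0 y -350.0 -291.0
scene tongs 0.78 x -360.0 -133.0 y 107.0 196.0
  x -360 y 114.0 162.0
  x -330 y 111.0 167.0
  x -300 y 109.0 175.0
  x -270 y 109.0 181.0
  x -240 y 107.0 189.0
  x -210 y 108.0 194.0
  x -180 y 109.0 195.0
  x -150 y 110.0 196.0
scene timer 0.62 x -114.0 -51.0 y 111.0 196.0
scene spice_red 0.97 x 88.0 168.0 y -398.0 -302.0
board [-216. -136.]
tom [-218.  -92.]
gar [-211. -180.]
```

```bash
cat >> h.py <<'E'
def to(x,y,z,yaw,tilt=0,R0=None,p0=None):
    """grill-frame mm x,y; z mm; tool x-axis yaw rel. grill deg; tilt about tool y"""
    s=robot.state()
    p0=np.array(s["ee_pos"]) if p0 is None else p0; R0=R.from_euler("xyz",s["ee_rot"],degrees=True) if R0 is None else R0
    Rt=R.from_euler("z",YG+yaw,degrees=True)*R.from_euler("x",180,degrees=True)*R.from_euler("y",tilt,degrees=True)
    pt=np.append(W(x,y),z/1000)
    rv=np.degrees((R0.inv()*Rt).as_rotvec())/10; sh=R0.inv().apply(pt-p0)/.06
    print("->",(x,y,z,yaw,tilt),np.round(rv,3).tolist(),np.round(sh,3).tolist(),"r",round(float(np.hypot(*pt[:2])),3))
def here():
    s=robot.state();e=s["ee_rot"];print("t",round(s["clock"],2),"G",G(s["ee_pos"]),"z",round(s["ee_pos"][2]*1000,1),"rot",np.round(e,1),"F",np.round(s["force"],1),"w",round(s["grip_width"],3))
E
python3 -c "
from h import *
here();to(-110,0,200,0,25)"
```

```text
t 1.9 G [-873.  308.] z 226.6 rot [-180.     0.   -15.4] F [-0.3 -0.   0.2] w 0.088
-> (-110, 0, 200, 0, 25) [-0.434, 2.475, 1.958] [10.208, 9.151, 0.442] r 0.625
```

>>> drive_tool(
  plan=[
    [[-0.43, 2.47, 1.96, 10.2, 9.15, 0.44, 30], [-0.43, 2.47, 1.96, 10.2, 9.15, 0.44, 30], [-0.43, 2.47, 1.96, 10.2, 9.15, 0.44, 30], [-0.43, 2.47, 1.96, 10.2, 9.15, 0.44, 30], [-0.43, 2.47, 1.96, 10.2, 9.15, 0.44, 30], [-0.43, 2.47, 1.96, 10.2, 9.15, 0.44, 30], [-0.43, 2.47, 1.96, 10.2, 9.15, 0.44, 30], [-0.43, 2.47, 1.96, 10.2, 9.15, 0.44, 30]],
  ],
)

```text
clock: 2.9
ee_pos: [0.45, 0.2288, 0.2109]
ee_rot: [-179.9, -24.9, -35.3]
force: [1.0, -0.4, 0.5]
grip_width: 0.0297
finger_force: 0.0
```

```bash
python3 -c "
from h import *
here();to(-110,0,180,0,25)"
```

```text
t 2.9 G [-408.  120.] z 210.9 rot [-179.9  -24.9  -35.3] F [ 1.  -0.4  0.5] w 0.03
-> (-110, 0, 180, 0, 25) [-0.011, 0.006, -0.001] [4.286, 2.002, 2.557] r 0.625
```

>>> drive_tool(
  plan=[
    [[0, 0, 0, 4.29, 2.0, 2.56, 30], [0, 0, 0, 4.29, 2.0, 2.56, 30], [0, 0, 0, 4.29, 2.0, 2.56, 30], [0, 0, 0, 4.29, 2.0, 2.56, 30], [0, 0, 0, 4.29, 2.0, 2.56, 30], [0, 0, 0, 4.29, 2.0, 2.56, 30], [0, 0, 0, 4.29, 2.0, 2.56, 30], [0, 0, 0, 4.29, 2.0, 2.56, 30]],
  ],
)

```text
clock: 3.9
ee_pos: [0.6231, -0.039, 0.1801]
ee_rot: [-179.9, -25.0, -35.3]
force: [0.3, 0.7, 0.3]
grip_width: 0.0299
finger_force: 0.0
```

```bash
cat >> h.py <<'E'
def wrist():
    s=robot.state(); im=imaging.get_image("wrist")
    T=np.eye(4);T[:3,:3]=R.from_euler("xyz",s["ee_rot"],degrees=True).as_matrix();T[:3,3]=s["ee_pos"]
    im["extrinsics"]=T@np.array(im["T_tool_cam"]); return im
E
python3 - <<'E'
from h import *
here();im=wrist();save(im,"w1.png")
for n,z in(("tray_pull",.033),("grill_front",.015),("board_centre",.008)):
    for r in imaging.spot_point("wrist",n)[:2]: print(n,round(r["confidence"],2),np.round([r["at"][1]*640,r["at"][0]*480]),G(atz(im,r["at"],z)))
E
```

```text
t 3.9 G [-112.    1.] z 180.1 rot [-179.9  -25.   -35.3] F [0.3 0.7 0.3] w 0.03
tray_pull 0.74 [315. 236.] [-60.   5.]
grill_front 0.72 [320. 174.] [3. 1.]
```

View pics/w1.png

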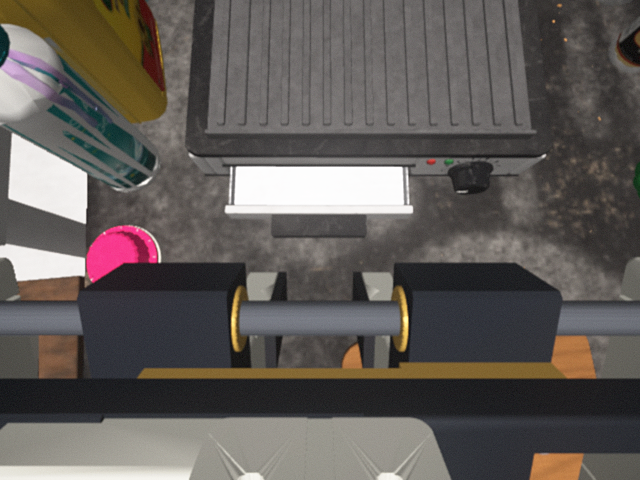

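The wrist view shows the grill front level and square in the picture. The tray panel runs x 226–412 at row 210, the pull x 272–365 at row 225, and the fingers are centred on column 320, so the alignment is good.

```bash
python3 -c "
from h import *
to(-95,0,27,0,25);to(-75,0,27,0,25);to(-10,0,27,0,25)"
```

```text
-> (-95, 0, 27, 0, 25) [-0.01, 0.003, 0.007] [-0.819, 0.031, 2.434] r 0.638
-> (-75, 0, 27, 0, 25) [-0.01, 0.003, 0.007] [-0.517, 0.032, 2.574] r 0.655
-> (-10, 0, 27, 0, 25) [-0.01, 0.003, 0.007] [0.465, 0.034, 3.032] r 0.712
```

>>> drive_tool(
  plan=[
    [[0, 0, 0, -0.82, 0.03, 2.43, 30], [0, 0, 0, -0.82, 0.03, 2.43, 30], [0, 0, 0, -0.82, 0.03, 2.43, 30], [0, 0, 0, -0.82, 0.03, 2.43, 30], [0, 0, 0, -0.67, 0.03, 2.5, 30], [0, 0, 0, -0.52, 0.03, 2.57, 30], [0, 0, 0, -0.37, 0.03, 2.645, 30], [0, 0, 0, -0.22, 0.03, 2.715, 30]],
  ],
)

```text
clock: 5.1
ee_pos: [0.6738, -0.0715, 0.0365]
ee_rot: [179.6, -24.4, -35.2]
force: [0.6, 2.2, 6.2]
grip_width: 0.0301
finger_force: 3.2
```

```bash
python3 -c "
from h import *
here();to(-35,0,27,0,25);to(-25,0,27,0,25)"
```

```text
t 5.1 G [-52.   4.] z 36.5 rot [179.6 -24.4 -35.2] F [0.6 2.2 6.2] w 0.03
-> (-35, 0, 27, 0, 25) [0.04, 0.06, 0.008] [0.188, 0.067, 0.261] r 0.69
-> (-25, 0, 27, 0, 25) [0.04, 0.06, 0.008] [0.34, 0.067, 0.33] r 0.699
```

```bash
python3 -c "
from h import *
to(-52,2,75,0,25);to(-100,0,75,0,25);to(-100,0,29,0,25)"
```

```text
-> (-52, 2, 75, 0, 25) [0.04, 0.06, 0.008] [0.261, 0.039, -0.585] r 0.676
-> (-100, 0, 75, 0, 25) [0.04, 0.06, 0.008] [-0.468, 0.074, -0.915] r 0.634
-> (-100, 0, 29, 0, 25) [0.04, 0.06, 0.008] [-0.784, 0.069, -0.217] r 0.634
```

>>> drive_tool(
  plan=[
    [[0, 0, 0, 0.26, 0, -0.6, 30], [0, 0, 0, 0.26, 0, -0.6, 30], [0, 0, 0, -0.47, 0, -0.92, 30], [0, 0, 0, -0.47, 0, -0.92, 30], [0, 0, 0, -0.47, 0, -0.92, 30]],
  ],
)

```text
clock: 5.72
ee_pos: [0.633, -0.0435, 0.0739]
ee_rot: [179.5, -24.3, -35.3]
force: [-0.2, 1.0, -0.3]
grip_width: 0.0301
finger_force: 0.0
```

Run:
```python
from h import *
here();im=wrist();save(im,"w2.png")
for n,z in(("tray_pull",.033),("grill_front",.015)):
    for r in imaging.spot_point("wrist",n)[:2]: print(n,round(r["confidence"],2),np.round([r["at"][1]*640,r["at"][0]*480]),G(atz(im,r["at"],z)))
to(-100,0,27,0,25)
for x in(-56.7,-60):print(x,proj(im,np.append(W(x,0),.039)),proj(im,np.append(W(x+19,0),.042)))
```

```text
t 5.72 G [-101.    3.] z 73.9 rot [179.5 -24.3 -35.3] F [-0.2  1.  -0.3] w 0.03
tray_pull 0.7 [321. 192.] [-42.   2.]
grill_front 0.7 [322. 135.] [2. 1.]
-> (-100, 0, 27, 0, 25) [0.055, 0.078, -0.005] [-0.302, 0.041, 0.71] r 0.634
-56.7 [324.20832755 213.71652645] [324.16506935 180.40087397]
-60 [324.23473279 219.32250406] [324.19134828 185.9189846 ]
```

View pics/w2.png

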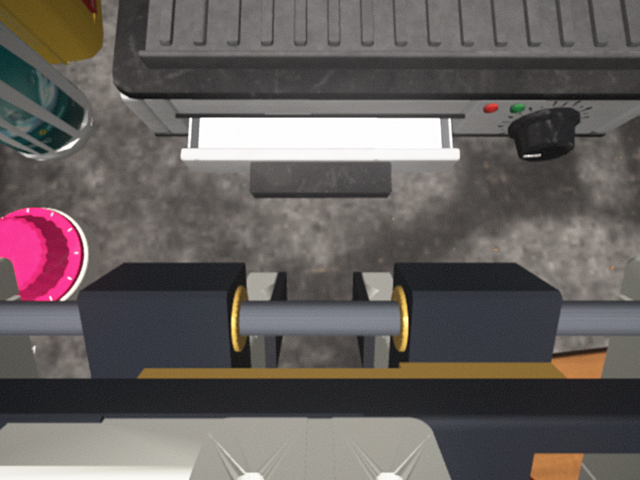

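The tray has moved in part way (pull now at about x −42, rows 163–195 in the picture). The fingers rode up on its top edge because they hadn't finished descending. I'll descend fully first, then push.

>>> drive_tool(
  plan=[
    [[0.05, 0.08, 0, -0.3, 0.03, 0.72, 30], [0.05, 0.08, 0, -0.3, 0.03, 0.72, 30], [0.05, 0.08, 0, -0.3, 0.03, 0.72, 30], [0.05, 0.08, 0, -0.3, 0.03, 0.72, 30]],
  ],
)

```text
clock: 6.38
ee_pos: [0.6358, -0.0433, 0.037]
ee_rot: [179.1, -24.2, -35.2]
force: [0.0, -0.1, 0.9]
grip_width: 0.03
finger_force: 0.0
```

```bash
python3 -c "
from h import *
here();to(-60,0,27,0,25);to(-45,0,27,0,25);to(-25,0,27,0,25);to(-20,0,27,0,25)"
```

```text
t 6.38 G [-99.   5.] z 37.0 rot [179.1 -24.2 -35.2] F [ 0.  -0.1  0.9] w 0.03
-> (-60, 0, 27, 0, 25) [0.08, 0.081, 0.012] [0.526, 0.082, 0.421] r 0.668
-> (-45, 0, 27, 0, 25) [0.08, 0.081, 0.012] [0.754, 0.081, 0.523] r 0.682
-> (-25, 0, 27, 0, 25) [0.08, 0.081, 0.012] [1.058, 0.08, 0.66] r 0.699
-> (-20, 0, 27, 0, 25) [0.08, 0.081, 0.012] [1.134, 0.08, 0.694] r 0.704
```

```bash
python3 -c "
from h import *
s=robot.state();print(np.round(s['joint_pos'],1),np.round(s['dq'],2),np.round(s['effort'],1))"
```

```text
[  3.6  18.9 -53.9  95.5 -15.6 -42.1] [ 0.71 -0.6   0.02  0.03 -0.03 -0.38] [ -0.5 -43.4  17.1  -0.1  -1.   -0. ]
```

Joint 4 is at its limit, because the 25° tilt puts the wrist near its singularity. I'll use less tilt.

```bash
python3 -c "
from h import *
to(-100,0,80,0,12)"
```

```text
-> (-100, 0, 80, 0, 12) [0.081, -1.219, 0.003] [0.28, 0.097, -0.658] r 0.634
```

>>> drive_tool(
  plan=[
    [[0.08, -0.5, 0, 0.28, 0.08, -0.66, 30], [0.08, -1.22, 0, 0.28, 0.08, -0.66, 30], [0.08, -1.22, 0, 0.28, 0.08, -0.66, 30], [0.08, -1.22, 0, 0.28, 0.08, -0.66, 30]],
  ],
)

```text
clock: 6.88
ee_pos: [0.652, -0.0793, 0.0905]
ee_rot: [178.0, -17.8, -36.4]
force: [1.1, -2.9, 1.9]
grip_width: 0.0303
finger_force: 0.0
```

```bash
python3 -c "
from h import *
here();s=robot.state();print(np.round(s['joint_pos'],1));to(-85,0,28,0,12)"
```

```text
t 6.88 G [-65. -15.] z 90.5 rot [178.  -17.8 -36.4] F [ 1.1 -2.9  1.9] w 0.03
[ 16.7  18.6 -36.   32.  -30.1   9.5]
-> (-85, 0, 28, 0, 12) [0.231, -0.578, -0.113] [-0.639, -0.274, 0.88] r 0.647
```

>>> drive_tool(
  plan=[
    [[0, 0, 0, 0, 0, 0, 30], [0, 0, 0, 0, 0, 0, 30], [0, 0, 0, 0, 0, 0, 30]],
  ],
)

```text
clock: 7.25
ee_pos: [0.6515, -0.0819, 0.0894]
ee_rot: [177.8, -18.0, -36.4]
force: [-0.4, -0.5, 0.1]
grip_width: 0.03
finger_force: 0.0
```

```bash
python3 -c "
from h import *
here();s=robot.state();print(np.round(s['joint_pos'],1));to(-85,0,28,0,12)"
```

```text
t 7.25 G [-64. -17.] z 89.4 rot [177.8 -18.  -36.4] F [-0.4 -0.5  0.1] w 0.03
[ 16.5  18.6 -36.4  32.8 -29.9   8.8]
-> (-85, 0, 28, 0, 12) [0.254, -0.595, -0.122] [-0.654, -0.313, 0.852] r 0.647
```

>>> drive_tool(
  plan=[
    [[0.25, -0.6, -0.12, -0.65, -0.31, 0, 30], [0.25, -0.6, -0.12, -0.65, -0.31, 0.4, 30], [0.25, -0.6, -0.12, -0.65, -0.31, 0.85, 30], [0.25, -0.6, -0.12, -0.65, -0.31, 0.85, 30], [0.25, -0.6, -0.12, -0.65, -0.31, 0.85, 30], [0.25, -0.6, -0.12, -0.65, -0.31, 0.85, 30]],
  ],
)

```text
clock: 8.0
ee_pos: [0.645, -0.0551, 0.0294]
ee_rot: [-179.9, -11.9, -35.4]
force: [-0.6, -0.3, 0.0]
grip_width: 0.03
finger_force: 0.0
```

```bash
python3 -c "
from h import *
here();s=robot.state();print(np.round(s['joint_pos'],1));to(-85,0,28,0,12);to(-60,0,28,0,12);to(-25,0,28,0,12)"
```

```text
t 8.0 G [-85.   1.] z 29.4 rot [-179.9  -11.9  -35.4] F [-0.6 -0.3  0. ] w 0.03
[ 17.   23.7 -33.1  20.7 -27.3  19.7]
-> (-85, 0, 28, 0, 12) [-0.011, 0.007, -0.012] [-0.009, 0.015, 0.023] r 0.647
-> (-60, 0, 28, 0, 12) [-0.011, 0.007, -0.012] [0.399, 0.014, 0.109] r 0.668
-> (-25, 0, 28, 0, 12) [-0.011, 0.007, -0.012] [0.969, 0.013, 0.229] r 0.699
```

>>> drive_tool(
  plan=[
    [[0, 0, 0, 0.2, 0, 0.06, 30], [0, 0, 0, 0.4, 0, 0.11, 30], [0, 0, 0, 0.5, 0, 0.13, 30], [0, 0, 0, 0.6, 0, 0.15, 30], [0, 0, 0, 0.7, 0, 0.17, 30], [0, 0, 0, 0.78, 0, 0.19, 30], [0, 0, 0, 0.86, 0, 0.205, 30], [0, 0, 0, 0.86, 0, 0.205, 30]],
  ],
)

```text
clock: 9.0
ee_pos: [0.688, -0.0861, 0.0268]
ee_rot: [-179.9, -11.9, -35.4]
force: [-0.3, 0.0, -0.7]
grip_width: 0.0304
finger_force: 0.0
```

```bash
python3 -c "
from h import *
here();to(-25,0,28,0,12);to(-15,0,28,0,12)"
```

```text
t 9.0 G [-32.   0.] z 26.8 rot [-179.9  -11.9  -35.4] F [-0.3  0.  -0.7] w 0.03
-> (-25, 0, 28, 0, 12) [-0.006, 0.013, -0.014] [0.114, 0.007, 0.003] r 0.699
-> (-15, 0, 28, 0, 12) [-0.006, 0.013, -0.014] [0.278, 0.006, 0.038] r 0.708
```

Push in small steps until the stop shows as a force.

>>> drive_tool(
  plan=[
    [[0, 0, 0, 0.04, 0, 0.0, 30], [0, 0, 0, 0.08, 0, 0.0, 30], [0, 0, 0, 0.12, 0, 0.0, 30], [0, 0, 0, 0.12, 0, 0.0, 30]],
  ],
)

```text
clock: 9.5
ee_pos: [0.6924, -0.0893, 0.028]
ee_rot: [-180.0, -11.8, -35.4]
force: [-6.6, 6.3, 2.7]
grip_width: 0.0298
finger_force: 4.5
```

Run:
```python
from h import *
here();im=wrist();save(im,"w3.png")
for n,z in(("tray_pull",.033),("grill_front",.015)):
    for r in imaging.spot_point("wrist",n)[:2]: print(n,round(r["confidence"],2),np.round([r["at"][1]*640,r["at"][0]*480]),G(atz(im,r["at"],z)))
```

```text
t 9.5 G [-26.   0.] z 28.0 rot [-180.   -11.8  -35.4] F [-6.6  6.3  2.7] w 0.03
tray_pull 0.77 [317. 272.] [-17.   1.]
grill_front 0.76 [317. 229.] [2. 1.]
```

View pics/w3.png

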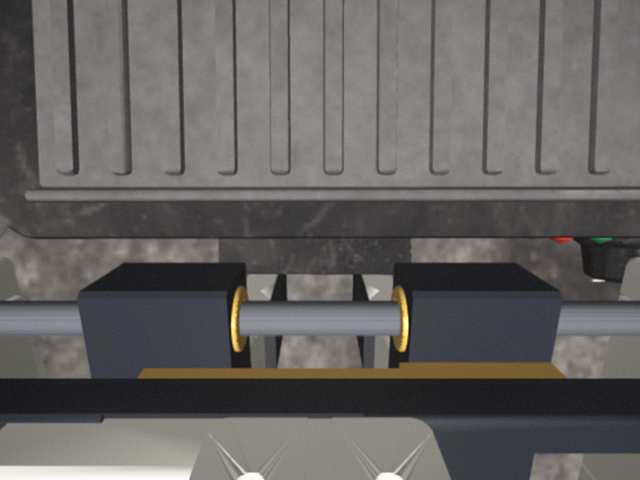

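The tray has gone under the grill lip. The pull is at row ~255 against the fingers, with 9 N at the stop, so I'll give it one firmer push to confirm.

>>> drive_tool(
  plan=[
    [[0, 0, 0, 0.06, 0, 0.01, 30], [0, 0, 0, 0.06, 0, 0.01, 30], [0, 0, 0, 0.06, 0, 0.01, 30]],
  ],
)

```text
clock: 10.02
ee_pos: [0.6926, -0.0897, 0.0278]
ee_rot: [179.9, -11.6, -35.4]
force: [-22.7, 23.3, 15.4]
grip_width: 0.0301
finger_force: 15.8
```

```bash
sed -i 's/^GF=.*/GF=np.array([.7137,-.1048])+.002*gx/' h.py
python3 - <<'E'
from h import *
here();to(-80,0,28,0,12);to(-80,0,130,0,0)
E
```

```text
t 10.03 G [-28.   0.] z 27.8 rot [179.9 -11.6 -35.4] F [-22.7  23.3  15.4] w 0.03
-> (-80, 0, 28, 0, 12) [0.007, 0.04, -0.006] [-0.85, 0.003, -0.177] r 0.653
-> (-80, 0, 130, 0, 0) [0.006, -1.16, -0.007] [-0.508, 0.005, -1.843] r 0.653
```

>>> drive_tool(
  plan=[
    [[0, 0, 0, -0.4, 0, -0.09, 30], [0, 0, 0, -0.8, 0, -0.18, 30], [0, 0, 0, -0.8, 0, -0.18, 30], [0, -0.6, 0, -0.65, 0, -1.2, 40], [0, -1.16, 0, -0.5, 0, -2.2, 60], [0, -1.16, 0, -0.3, 0, -3.0, 60], [0, -1.16, 0, -0.3, 0, -3.0, 60], [0, -1.16, 0, -0.3, 0, -3.0, 60]],
  ],
)

```text
clock: 11.02
ee_pos: [0.6518, -0.0608, 0.2007]
ee_rot: [-179.9, -0.3, -35.4]
force: [0.5, 0.6, -1.2]
grip_width: 0.0599
finger_force: 0.0
```

Run:
```python
from h import *
here();print(np.round(robot.state()['joint_pos'],1));to(-210,-280,200,90,8)
im=imaging.get_image("top")
r=imaging.regions_of("top","contact_grill_drip_tray")[:1]
for n,z in(("tray_pull",.033),("grill_front",.015),("board_centre",.008),("tomato_centre",.047),("garlic_centre",.045)):
    for r in imaging.spot_point("top",n)[:2]: print(n,round(r["confidence"],2),G(atz(im,r["at"],z)))
for r in imaging.regions_of("top","board")[:1]:
    k=max(cv2.findContours(r["region"].astype(np.uint8),0,1)[0],key=len)[:,0,:]
    P=np.array([G(atz(im,((y+.5)/480,(x+.5)/640),.016)) for x,y in k],np.float32);print(cv2.minAreaRect(P))
```

```text
t 11.03 G [-78.   0.] z 200.7 rot [-179.9   -0.3  -35.4] F [ 0.5  0.6 -1.2] w 0.06
[ 11.8  19.4  -4.5   0.1 -65.8  42.7]
-> (-210, -280, 200, 90, 8) [0.64, 0.599, -8.996] [-2.191, 4.674, -0.007] r 0.438
tray_pull 0.22 [-221. -132.]
board_centre 0.7 [-218. -136.]
tomato_centre 0.65 [-221.  -97.]
tomato_centre 0.53 [-224. -126.]
garlic_centre 0.68 [-206. -177.]
garlic_centre 0.56 [  -9. -319.]
((-219.01101684570312, -135.75413513183594), (150.6974334716797, 219.78280639648438), 6.556946277618408)
```

>>> drive_tool(
  plan=[
    [[0.64, 0.6, -9.0, -2.2, 4.67, 0, 60], [0.64, 0.6, -9.0, -2.2, 4.67, 0, 60], [0.64, 0.6, -9.0, -2.2, 4.67, 0, 60], [0.64, 0.6, -9.0, -2.2, 4.67, 0, 60], [0.64, 0.6, -9.0, -2.2, 4.67, 0, 60], [0.64, 0.6, -9.0, -2.2, 4.67, 0, 60], [0.64, 0.6, -9.0, -2.2, 4.67, 0, 60], [0.64, 0.6, -9.0, -2.2, 4.67, 0, 60]],
  ],
)

```text
clock: 12.42
ee_pos: [0.3817, -0.2127, 0.2002]
ee_rot: [-179.7, -7.6, 49.7]
force: [0.0, 0.8, -0.0]
grip_width: 0.0601
finger_force: 0.0
```

Run:
```python
from h import *
here();print(np.round(robot.state()['joint_pos'],1));to(-210,-280,120,90,8)
```

```text
t 12.43 G [-211. -280.] z 200.2 rot [-179.7   -7.6   49.7] F [ 0.   0.8 -0. ] w 0.06
[ -9.6  -1.7 -27.6  -7.7 -60.7 152.9]
-> (-210, -280, 120, 90, 8) [0.041, 0.034, -0.495] [-0.179, 0.017, 1.325] r 0.438
```

>>> drive_tool(
  plan=[
    [[0.04, 0.03, -0.49, -0.18, 0.02, 1.3, 60], [0.04, 0.03, -0.49, -0.18, 0.02, 1.3, 60], [0.04, 0.03, -0.49, -0.28, 0.02, 2.0, 60], [0.04, 0.03, -0.49, -0.35, 0.02, 2.6, 60], [0.04, 0.03, -0.49, -0.4, 0.02, 2.95, 60], [0.04, 0.03, -0.49, -0.4, 0.02, 2.95, 60], [0.04, 0.03, -0.49, -0.4, 0.02, 2.95, 60]],
  ],
)

```text
clock: 13.3
ee_pos: [0.3823, -0.2131, 0.022]
ee_rot: [-180.0, -7.9, 54.3]
force: [-0.3, -0.1, -0.4]
grip_width: 0.06
finger_force: 0.0
```

Run:
```python
from h import *
here();print(np.round(robot.state()['joint_pos'],1));to(-210,-280,8,90,8);to(-210,-250,8,90,8);to(-210,-150,8,90,8)
```

```text
t 13.3 G [-210. -280.] z 22.0 rot [-180.    -7.9   54.3] F [-0.3 -0.1 -0.4] w 0.06
[-10.5  13.1 -38.4 -12.3 -35.8 164.6]
-> (-210, -280, 8, 90, 8) [0.003, 0.008, -0.037] [-0.034, -0.003, 0.231] r 0.438
-> (-210, -250, 8, 90, 8) [0.003, 0.008, -0.037] [0.461, -0.006, 0.3] r 0.442
-> (-210, -150, 8, 90, 8) [0.003, 0.008, -0.037] [2.112, -0.017, 0.53] r 0.47
```

>>> drive_tool(
  plan=[
    [[0, 0, -0.04, -0.03, 0, 0.26, 60], [0, 0, -0.04, 0.1, 0, 0.28, 60], [0, 0, -0.04, 0.25, 0, 0.3, 60], [0, 0, -0.04, 0.35, 0, 0.315, 60], [0, 0, -0.04, 0.42, 0, 0.325, 60], [0, 0, -0.04, 0.5, 0, 0.335, 60], [0, 0, -0.04, 0.6, 0, 0.35, 60], [0, 0, -0.04, 0.7, 0, 0.365, 60]],
  ],
)

```text
clock: 14.3
ee_pos: [0.4078, -0.1764, 0.0053]
ee_rot: [-180.0, -7.9, 54.7]
force: [-2.3, -2.0, 2.2]
grip_width: 0.0604
finger_force: 1.7
```

Run:
```python
from h import *
here();print(np.round(robot.state()['joint_pos'],1));to(-210,-145,6,90,8)
```

```text
t 14.3 G [-210. -235.] z 5.3 rot [-180.    -7.9   54.7] F [-2.3 -2.   2.2] w 0.06
[ -4.7  15.1 -38.9 -12.7 -32.6 159.9]
-> (-210, -145, 6, 90, 8) [-0.003, 0.009, -0.001] [1.491, 0.005, 0.196] r 0.472
```

>>> drive_tool(
  plan=[
    [[0, 0, 0, 0.12, 0, 0.02, 60], [0, 0, 0, 0.28, 0, 0.04, 60], [0, 0, 0, 0.45, 0, 0.06, 60], [0, 0, 0, 0.62, 0, 0.08, 60], [0, 0, 0, 0.79, 0, 0.1, 60], [0, 0, 0, 0.96, 0, 0.125, 60], [0, 0, 0, 1.1, 0, 0.145, 60], [0, 0, 0, 1.2, 0, 0.16, 60]],
  ],
)

```text
clock: 15.3
ee_pos: [0.4501, -0.117, 0.0059]
ee_rot: [-180.0, -7.9, 54.7]
force: [-1.1, -3.3, 2.0]
grip_width: 0.0601
finger_force: 1.8
```

```bash
cat >> h.py <<'E'
def board(c="top"):
    im=imaging.get_image(c)
    for n,z in(("board_centre",.008),("tomato_centre",.047),("garlic_centre",.045)):
        for r in imaging.spot_point(c,n)[:1]: print(c,n,round(r["confidence"],2),G(atz(im,r["at"],z)))
    for r in imaging.regions_of(c,"board")[:1]:
        k=max(cv2.findContours(r["region"].astype(np.uint8),0,1)[0],key=len)[:,0,:]
        d=[(atz(im,((y+.5)/480,(x+.5)/640),.016)[:2]-GF)*1000 for x,y in k]
        P=np.array([(v@gx,v@gy) for v in d],np.float32)
        (a,b),(w,h),an=cv2.minAreaRect(P);print(c,"rect",round(a),round(b),round(w),round(h),round(an,1))
    return im
E
python3 - <<'E'
from h import *
here();print(np.round(robot.state()['joint_pos'],1));to(-210,-145,6,90,8);board();board("scene")
E
```

```text
t 15.3 G [-210. -162.] z 5.9 rot [-180.    -7.9   54.7] F [-1.1 -3.3  2. ] w 0.06
[  3.9  16.  -37.8 -11.7 -31.8 150.5]
-> (-210, -145, 6, 90, 8) [-0.001, 0.009, 0.003] [0.286, 0.002, 0.038] r 0.472
top board_centre 0.71 [-201.  -43.]
top tomato_centre 0.6 [-202.   -6.]
top garlic_centre 0.95 [-206.  -84.]
top rect -208 -40 211 153 89.9
scene garlic_centre 0.63 [  -9. -338.]
scene rect -263 -4 39 142 0.5
```

>>> drive_tool(
  plan=[
    [[0, 0, 0, 0.1, 0, 0.015, 60], [0, 0, 0, 0.24, 0, 0.032, 60], [0, 0, 0, 0.38, 0, 0.05, 60], [0, 0, 0, 0.48, 0, 0.065, 60], [0, 0, 0, 0.54, 0, 0.074, 60], [0, 0, 0, 0.54, 0, 0.074, 60], [0, 0, 0, 0.3, 0, 0.04, 60], [0, 0, 0, -0.1, 0, -0.01, 60]],
  ],
)

```text
clock: 16.8
ee_pos: [0.4463, -0.1227, 0.0057]
ee_rot: [180.0, -7.9, 54.8]
force: [0.0, -0.7, -0.1]
grip_width: 0.0602
finger_force: 0.0
```

Run:
```python
from h import *
here();print(np.round(robot.state()['joint_pos'],1));to(-200,-180,180,90,0);to(-320,-5,180,0,0);board();board("scene")
```

```text
t 16.8 G [-210. -169.] z 5.7 rot [180.   -7.9  54.8] F [ 0.  -0.7 -0.1] w 0.06
[  3.1  15.9 -38.  -11.8 -31.8 151.5]
-> (-200, -180, 180, 90, 0) [0.002, -0.795, 0.007] [0.223, 0.166, -2.902] r 0.469
-> (-320, -5, 180, 0, 0) [-0.622, -0.626, 8.991] [3.114, -1.83, -2.499] r 0.457
top board_centre 0.8 [-211.   -9.]
top tomato_centre 0.9 [-206.   28.]
top garlic_centre 0.96 [-548.  134.]
top rect -207 -12 220 152 89.9
scene garlic_centre 0.81 [-540.  131.]
scene rect -262 7 172 34 89.0
```

>>> drive_tool(
  plan=[
    [[0, 0, 0, -0.1, 0, -1.0, 60], [0, -0.8, 0, 0.1, 0, -2.0, 87], [-0.1, -0.8, 1.0, 0.4, 0, -2.7, 87], [-0.62, -0.63, 9.0, 3.03, -1.75, -2.5, 87], [-0.62, -0.63, 9.0, 3.03, -1.75, -2.5, 87], [-0.62, -0.63, 9.0, 3.03, -1.75, -2.5, 87], [-0.62, -0.63, 9.0, 3.03, -1.75, -2.5, 87], [-0.62, -0.63, 9.0, 3.03, -1.75, -2.5, 87]],
  ],
)

```text
clock: 18.3
ee_pos: [0.4529, 0.0708, 0.1794]
ee_rot: [179.9, 0.0, -4.1]
force: [-1.0, -0.7, -0.6]
grip_width: 0.0872
finger_force: 0.0
```

Run:
```python
from h import *
here();print(np.round(robot.state()['joint_pos'],1));to(-315,-10,120,0,0)
```

```text
t 18.3 G [-316.   -7.] z 179.4 rot [179.9   0.   -4.1] F [-1.  -0.7 -0.6] w 0.087
[ 33.7   2.  -29.5   0.1 -58.5  52.2]
-> (-315, -10, 120, 0, 0) [0.011, -0.002, 3.123] [-0.003, 0.047, 0.989] r 0.458
```

>>> drive_tool(
  plan=[
    [[0, 0, 1.0, 0, 0.05, 0.3, 87], [0, 0, 2.0, 0, 0.05, 0.6, 87], [0, 0, 3.12, 0, 0.05, 1.0, 87], [0, 0, 3.12, 0, 0.05, 1.4, 87], [0, 0, 3.12, 0, 0.05, 2.0, 87], [0, 0, 3.12, 0, 0.05, 2.6, 87], [0, 0, 3.12, 0, 0.05, 2.85, 87], [0, 0, 3.12, 0, 0.05, 2.85, 87]],
  ],
)

```text
clock: 19.3
ee_pos: [0.4515, 0.0647, 0.0072]
ee_rot: [179.7, 0.0, -35.1]
force: [0.0, 0.8, 0.3]
grip_width: 0.0871
finger_force: 0.0
```

Run:
```python
from h import *
here();print(np.round(robot.state()['joint_pos'],1));to(-295,-10,7,0,0);to(-195,-10,7,0,0)
```

```text
t 19.3 G [-314.  -13.] z 7.2 rot [179.7   0.  -35.1] F [0.  0.8 0.3] w 0.087
[ 33.1  16.1 -41.5   0.2 -32.6  21.7]
-> (-295, -10, 7, 0, 0) [0.029, 0.002, 0.019] [0.316, -0.051, 0.002] r 0.472
-> (-195, -10, 7, 0, 0) [0.029, 0.002, 0.019] [1.982, -0.045, 0.002] r 0.55
```

>>> drive_tool(
  plan=[
    [[0.03, 0, 0.02, 0.15, 0, 0, 87], [0.03, 0, 0.02, 0.28, 0, 0, 87], [0.03, 0, 0.02, 0.36, 0, 0, 87], [0.03, 0, 0.02, 0.46, 0, 0, 87], [0.03, 0, 0.02, 0.6, 0, 0, 87], [0.03, 0, 0.02, 0.76, 0, 0, 87], [0.03, 0, 0.02, 0.92, 0, 0, 87], [0.03, 0, 0.02, 1.08, 0, 0, 87]],
  ],
)

```text
clock: 20.3
ee_pos: [0.5058, 0.0273, 0.0082]
ee_rot: [-179.8, -0.0, -35.3]
force: [-3.4, 2.0, 4.2]
grip_width: 0.087
finger_force: 2.1
```

>>> drive_tool(
  plan=[
    [[0, 0, 0, 0.16, 0, 0, 87], [0, 0, 0, 0.32, 0, 0, 87], [0, 0, 0, 0.48, 0, 0, 87], [0, 0, 0, 0.62, 0, 0, 87], [0, 0, 0, 0.72, 0, 0, 87], [0, 0, 0, 0.78, 0, 0, 87], [0, 0, 0, 0.78, 0, 0, 87]],
  ],
)

```text
clock: 21.18
ee_pos: [0.5441, 0.0005, 0.0083]
ee_rot: [-179.8, -0.1, -35.3]
force: [0.6, 0.1, -0.2]
grip_width: 0.0869
finger_force: 0.0
```

Run:
```python
from h import *
here();print(np.round(robot.state()['joint_pos'],1));im=board();save(im,"top2.png")
```

```text
t 21.18 G [-201.  -12.] z 8.3 rot [-1.798e+02 -1.000e-01 -3.530e+01] F [ 0.6  0.1 -0.2] w 0.087
[ 20.7  22.2 -30.5  -0.1 -37.   34.1]
top board_centre 0.89 [-109.  -13.]
top tomato_centre 0.53 [-114.   29.]
top garlic_centre 0.79 [-111.  -59.]
top rect -83 175 63 65 33.6
```

View pics/top2.png

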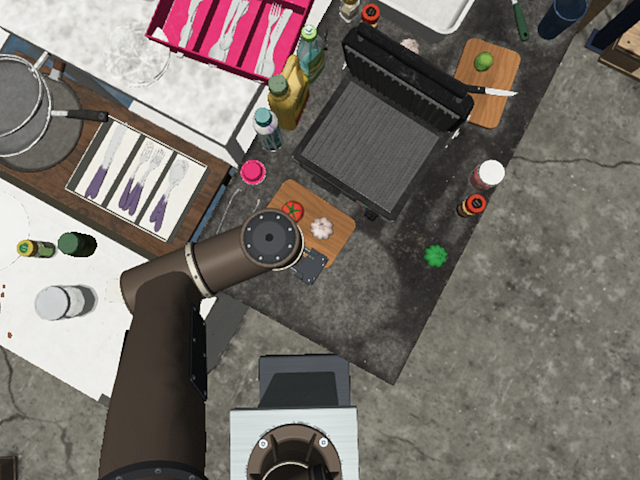

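Tomato (292,211) and garlic (321,228) ride on the board, which lies about 37 mm off the grill. The tongs (240,210) and timer (253,172) are untouched. The board sits 12 mm right of centre, so it needs a lateral nudge from its right end.

Run:
```python
from h import *
to(-225,-12,8,0,0);to(-225,-12,180,0,0);to(-130,-165,180,90,8)
```

```text
-> (-225, -12, 8, 0, 0) [-0.018, -0.006, -0.001] [-0.388, -0.001, 0.006] r 0.525
-> (-225, -12, 180, 0, 0) [-0.018, -0.006, -0.001] [-0.385, -0.01, -2.861] r 0.525
-> (-130, -165, 180, 90, 8) [0.619, 0.609, -8.986] [1.199, 2.54, -2.867] r 0.54
```

>>> drive_tool(
  plan=[
    [[0, 0, 0, -0.4, 0, -0.02, 87], [0, 0, 0, -0.4, 0, -0.8, 87], [0, 0, 0, -0.4, 0, -1.8, 60], [0, 0, -1, -0.3, 0, -2.86, 60], [0.62, 0.61, -9, 1.2, 2.54, -2.86, 60], [0.62, 0.61, -9, 1.2, 2.54, -2.86, 60], [0.62, 0.61, -9, 1.2, 2.54, -2.86, 60], [0.62, 0.61, -9, 1.2, 2.54, -2.86, 60]],
  ],
)

```text
clock: 22.42
ee_pos: [0.5132, -0.1679, 0.1796]
ee_rot: [-178.4, -3.9, 13.1]
force: [-0.2, 0.2, -0.3]
grip_width: 0.0599
finger_force: 0.0
```

Run:
```python
from h import *
here();print(np.round(robot.state()['joint_pos'],1));to(-130,-165,180,90,8);to(-130,-165,7,90,8)
im=board()
for r in imaging.regions_of("top","tongs")[:1]:
    P=np.array([G(atz(im,((y+.5)/480,(x+.5)/640),.01)) for y,x in zip(*np.nonzero(r["region"]))]);print(P.min(0),P.max(0))
```

```text
t 22.43 G [-129. -167.] z 179.6 rot [-178.4   -3.9   13.1] F [-0.2  0.2 -0.3] w 0.06
[  0.9   8.5 -21.1  -2.8 -57.  103.7]
-> (-130, -165, 180, 90, 8) [0.281, 0.337, -4.139] [0.021, -0.036, -0.004] r 0.54
-> (-130, -165, 7, 90, 8) [0.281, 0.337, -4.139] [-0.175, 0.043, 2.871] r 0.54
top board_centre 0.8 [-113.  -12.]
top tomato_centre 0.7 [-116.   31.]
top garlic_centre 0.78 [-109.  -56.]
top rect -78 9 136 246 30.7
[-254.  165.] [-185.  181.]
```

>>> drive_tool(
  plan=[
    [[0.28, 0.34, -1.2, 0, 0, 0, 60], [0.28, 0.34, -2.2, 0, 0, 0.3, 60], [0.28, 0.34, -3.2, 0, 0, 0.6, 60], [0.28, 0.34, -4.14, -0.05, 0, 1.0, 60], [0.28, 0.34, -4.14, -0.1, 0, 1.7, 60], [0.28, 0.34, -4.14, -0.16, 0.04, 2.4, 60], [0.28, 0.34, -4.14, -0.17, 0.04, 2.87, 60], [0.28, 0.34, -4.14, -0.17, 0.04, 2.87, 60]],
  ],
)

```text
clock: 23.72
ee_pos: [0.5133, -0.1619, 0.005]
ee_rot: [-179.7, -7.9, 54.4]
force: [-0.0, -0.0, 1.4]
grip_width: 0.0601
finger_force: 0.0
```

Run:
```python
from h import *
here();print(np.round(robot.state()['joint_pos'],1));to(-130,-135,7,90,8);to(-130,-119.4,7,90,8)
```

```text
t 23.73 G [-133. -162.] z 5.0 rot [-179.7   -7.9   54.4] F [-0.  -0.   1.4] w 0.06
[ -2.   21.6 -28.3 -11.3 -36.5 155.3]
-> (-130, -135, 7, 90, 8) [-0.024, 0.014, -0.025] [0.458, 0.041, 0.03] r 0.55
-> (-130, -119.4, 7, 90, 8) [-0.024, 0.014, -0.025] [0.715, 0.04, 0.066] r 0.555
```

>>> drive_tool(
  plan=[
    [[-0.02, 0, -0.02, 0.3, 0.04, 0.01, 60], [-0.02, 0, -0.02, 0.45, 0.04, 0.03, 60], [-0.02, 0, -0.02, 0.53, 0.04, 0.04, 60], [-0.02, 0, -0.02, 0.6, 0.04, 0.05, 60], [-0.02, 0, -0.02, 0.67, 0.04, 0.06, 60], [-0.02, 0, -0.02, 0.72, 0.04, 0.066, 60], [-0.02, 0, -0.02, 0.72, 0.04, 0.066, 60]],
  ],
)

```text
clock: 24.6
ee_pos: [0.5417, -0.129, 0.009]
ee_rot: [179.8, -8.0, 54.7]
force: [-0.9, -2.5, 3.1]
grip_width: 0.0601
finger_force: 1.4
```

Run:
```python
from h import *
here();board();to(-130,-150,7,90,8);to(-130,-160,150,90,0);to(-235,0,180,0,0)
```

```text
t 24.6 G [-128. -119.] z 9.0 rot [179.8  -8.   54.7] F [-0.9 -2.5  3.1] w 0.06
top board_centre 0.69 [-113.    6.]
top tomato_centre 0.57 [-121.   45.]
top garlic_centre 0.9 [  -9. -329.]
top rect -71 23 113 241 27.4
-> (-130, -150, 7, 90, 8) [0.019, -0.001, -0.001] [-0.513, -0.027, -0.04] r 0.545
-> (-130, -160, 150, 90, 0) [0.019, -0.801, -0.002] [-0.346, -0.019, -2.423] r 0.541
-> (-235, 0, 180, 0, 0) [-0.614, -0.644, 8.982] [2.364, -1.769, -2.552] r 0.524
```

>>> drive_tool(
  plan=[
    [[0, 0, 0, -0.25, -0.01, -0.02, 60], [0, 0, 0, -0.51, -0.02, -0.04, 60], [0, 0, 0, -0.5, -0.02, -0.8, 60], [0, -0.8, 0, -0.35, -0.02, -1.6, 87], [0, -0.8, 1, -0.35, -0.02, -2.4, 87], [-0.61, -0.64, 9, 2.36, -1.77, -2.55, 87], [-0.61, -0.64, 9, 2.36, -1.77, -2.55, 87], [-0.61, -0.64, 9, 2.36, -1.77, -2.55, 87]],
  ],
)

```text
clock: 25.85
ee_pos: [0.5223, 0.0041, 0.176]
ee_rot: [-179.6, 0.1, 15.6]
force: [1.3, 0.7, -0.2]
grip_width: 0.0869
finger_force: 0.0
```

Run:
```python
from h import *
here();board();to(-225,0,180,0,0);to(-225,0,7,0,0)
```

```text
t 25.85 G [-221.  -22.] z 176.0 rot [-1.796e+02  1.000e-01  1.560e+01] F [ 1.3  0.7 -0.2] w 0.087
top board_centre 0.73 [-108.    4.]
top tomato_centre 0.83 [-114.   42.]
top garlic_centre 0.77 [  -5. -326.]
top rect -93 -5 226 115 87.0
-> (-225, 0, 180, 0, 0) [-0.026, 0.029, 5.138] [0.246, -0.294, -0.075] r 0.532
-> (-225, 0, 7, 0, 0) [-0.026, 0.029, 5.138] [0.253, -0.276, 2.808] r 0.532
```

>>> drive_tool(
  plan=[
    [[0, 0, 1.0, 0.1, -0.1, 0, 87], [0, 0, 2.0, 0.15, -0.2, 0, 87], [0, 0, 3.0, 0.25, -0.28, 0, 87], [0, 0, 4.0, 0.25, -0.28, 0, 87], [0, 0, 5.14, 0.25, -0.28, 0.3, 87], [0, 0, 5.14, 0.25, -0.28, 1.2, 87], [0, 0, 5.14, 0.25, -0.28, 2.1, 87], [0, 0, 5.14, 0.25, -0.28, 2.5, 87]],
  ],
)

```text
clock: 27.1
ee_pos: [0.5299, 0.0219, 0.0225]
ee_rot: [179.9, 0.5, -35.5]
force: [-0.5, 0.1, -0.3]
grip_width: 0.0871
finger_force: 0.0
```

Run:
```python
from h import *
here();board();to(-225,0,7,0,0);to(-155,0,7,0,0)
```

```text
t 27.1 G [-225.   -3.] z 22.5 rot [179.9   0.5 -35.5] F [-0.5  0.1 -0.3] w 0.087
top board_centre 0.85 [-117.    6.]
top garlic_centre 0.9 [ -15. -323.]
top rect -115 -2 220 151 89.6
-> (-225, 0, 7, 0, 0) [-0.016, 0.029, -0.015] [-0.017, 0.009, 0.327] r 0.532
-> (-155, 0, 7, 0, 0) [-0.016, 0.029, -0.015] [1.15, 0.006, 0.321] r 0.589
```

>>> drive_tool(
  plan=[
    [[0, 0.03, -0.02, 0, 0, 0.32, 87], [0, 0.03, -0.02, 0.2, 0, 0.32, 87], [0, 0.03, -0.02, 0.33, 0, 0.32, 87], [0, 0.03, -0.02, 0.43, 0, 0.32, 87], [0, 0.03, -0.02, 0.55, 0, 0.32, 87], [0, 0.03, -0.02, 0.68, 0, 0.32, 87], [0, 0.03, -0.02, 0.8, 0, 0.32, 87], [0, 0.03, -0.02, 0.9, 0, 0.32, 87]],
  ],
)

```text
clock: 28.35
ee_pos: [0.5764, -0.0069, 0.0062]
ee_rot: [-179.9, 0.0, -35.2]
force: [-2.7, 2.6, 3.0]
grip_width: 0.0868
finger_force: 2.0
```

>>> drive_tool(
  plan=[
    [[0, 0, 0, 0.06, 0, 0, 87], [0, 0, 0, 0.11, 0, 0, 87], [0, 0, 0, 0.15, 0, 0, 87], [0, 0, 0, 0.19, 0, 0, 87], [0, 0, 0, 0.19, 0, 0, 87]],
  ],
)

```text
clock: 28.98
ee_pos: [0.584, -0.0123, 0.0061]
ee_rot: [-179.9, 0.2, -35.2]
force: [-9.6, 9.9, 7.3]
grip_width: 0.0868
finger_force: 6.6
```

Run:
```python
from h import *
here();board();to(-155,0,7,0,0)
```

```text
t 28.98 G [-161.    1.] z 6.1 rot [-179.9    0.2  -35.2] F [-9.6  9.9  7.3] w 0.087
top tomato_centre 0.69 [-78.  30.]
top garlic_centre 0.82 [ -13. -323.]
top rect -74 -3 147 220 0.0
-> (-155, 0, 7, 0, 0) [-0.009, 0.015, 0.006] [0.105, 0.01, -0.015] r 0.589
```

Contact at the grill with about 14 N. A slight extra press, then I back off, rise and inspect.

>>> drive_tool(
  plan=[
    [[0, 0, 0, 0.02, 0, 0, 87], [0, 0, 0, 0.02, 0, 0, 87], [0, 0, 0, -0.1, 0, 0, 87], [0, 0, 0, -0.4, 0, 0, 87], [0, 0, 0, -0.5, 0, -0.5, 87], [0, 0, 0, -0.6, 0, -1.5, 87], [0, 0, 0, -0.7, 0, -2.5, 87], [0, 0, 0, -0.8, 0, -3.5, 87]],
  ],
)

```text
clock: 30.22
ee_pos: [0.5453, 0.0142, 0.2182]
ee_rot: [-179.9, -0.0, -35.2]
force: [1.0, 0.3, -0.4]
grip_width: 0.0873
finger_force: 0.0
```

Run:
```python
from h import *
here();im=wrist();save(im,"w4.png");to(-180,0,260,0,0)
def line(y0,x0,x1):pass
for n,z in(("tray_pull",.033),("grill_front",.015),("board_centre",.008),("tomato_centre",.047),("garlic_centre",.045)):
    for r in imaging.spot_point("wrist",n)[:1]: print(n,round(r["confidence"],2),np.round([r["at"][1]*640,r["at"][0]*480]),G(atz(im,r["at"],z)))
t=board();cv2.imwrite("pics/crop2.png",cv2.resize(cv2.cvtColor(t["img"],cv2.COLOR_RGB2BGR)[130:290,220:420],(750,600),interpolation=cv2.INTER_CUBIC))
```

```text
t 30.23 G [-208.   -0.] z 218.2 rot [-179.9   -0.   -35.2] F [ 1.   0.3 -0.4] w 0.087
-> (-180, 0, 260, 0, 0) [-0.06, -0.051, 0.016] [0.432, 0.031, -0.544] r 0.568
grill_front 0.51 [320.  67.] [-78.  -0.]
board_centre 0.87 [319.  67.] [-77.   0.]
tomato_centre 0.89 [264.  56.] [-75.  46.]
garlic_centre 0.7 [370.  45.] [-66. -41.]
top board_centre 0.7 [-72.   1.]
top tomato_centre 0.78 [-78.  40.]
top garlic_centre 0.88 [-546.  135.]
top rect -77 -3 223 152 89.5
```

View pics/w4.png

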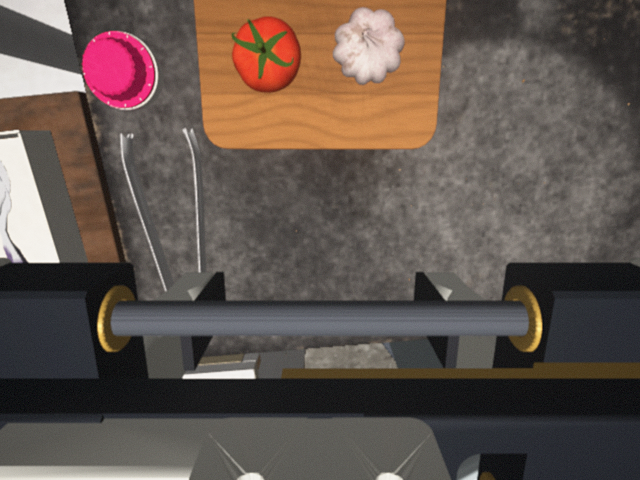

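View pics/crop2.png

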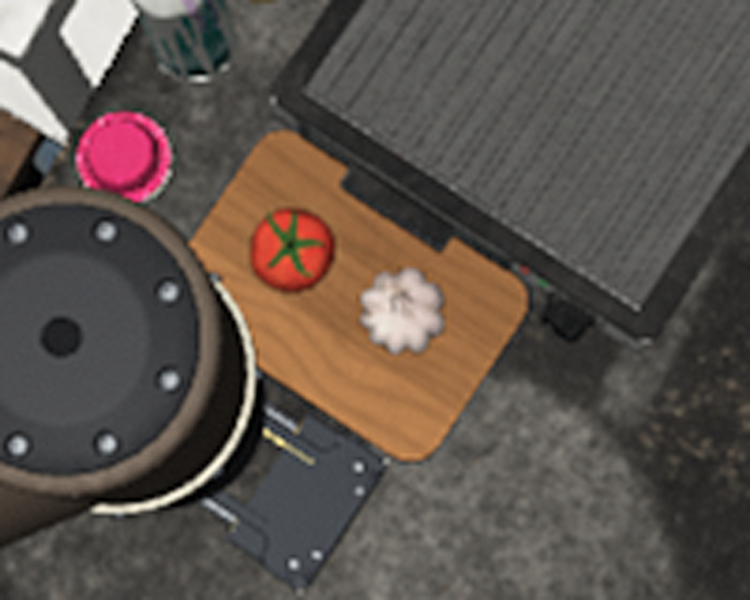

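The board lies flush and square against the grill: its rear edge is level at row 149 and its edges at columns ~198/441 are centred on 320. The tomato and garlic are on it, the tongs and timer are untouched, and the tray is home.

```bash
python3 -c "
from bench import robot
print(robot.job_done())"
```

```text
the job is handed in; nothing more can be done
None
```

I pushed the drip tray home to its hard stop, then slid the board flush and square against the grill, about 2 mm off the tray's centre by my measurement. The tomato and garlic are still on it, the other things look unmoved, and the job is handed in at about 30 s (no verdict was returned).

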